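# Shift the bench shifter from second to third

## Task

The gear lever of the shifter on the bench stands in second. Shift up to third by pushing the lever with the fingers: forward out of second to neutral, across the H gate to the right, then forward until it is fully home in third (the far right slot, marked with three dots), without slipping into first or fourth on the way. Only push the lever, never grip it, leave the things around the shifter where they are, and take the hand away at the end.

Things in the scene. Friction and masses are not known exactly. Their poses are not given: they have to be found in the camera images.
- shifter: Gear shifter fixed to the bench: plywood board 340 x 260 x 18 mm, on it a grey metal tower 164 x 144 mm, 145 mm high over the bench, topped by an aluminium plate with an H-shaped slot and a lever with black ball knob. Origin: centre of the board's underside. +x = forward (away from the robot, bar its yaw), +y = left. The lever's pivot is on its z axis, 30 mm above the bench.
- gate_center (a point): Middle of the H, on top of the plate, 145 mm up. First is far left (one dot), second near left (2), third far right (3), fourth near right (4). The neutral channel runs left-right, 18 mm wide; slots 14 mm wide, middles 16 mm either side; shaft 11 mm. Between left and right stand two round-nosed tongues: the lever crosses only with its knob within 8 mm of neutral, the noses guide it in.
- third_end (a point): Where the middle of the lever's shaft stands, at the top of the gate plate, when the lever is fully home in third: 27.5 mm forward and 16.5 mm right of gate_center.
- knob_center (a point): Centre of the black ball knob, 49 mm in diameter, 210 mm from the pivot: 240 mm above the bench when upright, 234 mm in second or third. About 40 mm of bare steel shaft, 11 mm thick, shows between knob and gate plate. In second it is up to 50 mm behind and 30 mm left of the pivot; in neutral on the left, 30 mm left; fully in third, 50 mm ahead and 30 mm right.
- lever_forward (a joint): Fore-and-aft angle of the lever, rad: 0 upright (neutral), positive leaning forward; -0.238 at the end of second or fourth, +0.238 at the end of first or third; beyond 0.12 either way it is in a gear. Friction holds the lever where it is left; about 4 N at the knob moves it.
- lever_across (a joint): Sideways angle of the lever, rad: 0 upright, positive leaning to the shifter's right (-y); -0.145 at the left stop (first and second), +0.145 at the right stop (third and fourth). Friction holds it; about 3 N at the knob moves it, freely only in the neutral channel.
- spare_knob: Loose red pear-shaped spare gear knob, 42 mm wide, 53 mm high, standing on the near right corner of the plywood board. Origin under its centre. To be left alone.
- glue_bottle: Loose white glue bottle with orange cap, 52 mm wide, 150 mm high, standing on the bench left of the board. Origin under its centre. To be left alone.
- scissors: Loose grey-handled scissors lying on the bench right of the board, about 200 mm long, 11 mm high, blades along its +x. Origin under the rivet. To be left alone.

How it is judged:
On the way, in this order (a step that is already met when the one before it is completed fails the run):
1. the lever comes forward out of second, on the left side (value of joint lever_forward above -0.09 rad and value of joint lever_across below 0.03 rad).
2. it crosses in neutral to the right side (value of joint lever_across above 0.09 rad and value of joint lever_forward between -0.12 and 0.12 rad).
3. it goes forward, home into third (value of joint lever_forward above 0.205 rad and value of joint lever_across above 0.1 rad), for 0.2 s.
At the end, for the whole second after the job is handed in: The lever is at rest in third: fore-and-aft angle above 0.205 rad (within about 7 mm at the knob of the end of the slot), sideways angle above 0.10 rad; spare knob, glue bottle and scissors within 20 mm of where they stood (all of step 3 and velocity of joint lever_forward between -0.05 and 0.05 rad/s and velocity of joint lever_across between -0.05 and 0.05 rad/s and distance of each of spare_knob, glue_bottle, scissors from where it was at the start of the episode below 0.02 m); the robot touches nothing.
It fails at once if the lever slips into first (value of joint lever_forward above 0.12 rad and value of joint lever_across below 0 rad).
It fails at once if the lever slips into fourth (value of joint lever_forward below -0.12 rad and value of joint lever_across above 0 rad).
It fails at once if the lever is gripped between the fingers (pressed from two opposite sides) ((contact force between any of lever_forward_c1, lever_forward_c5 and the fingers above 3 N and contact force between any of lever_forward_c2, lever_forward_c6 and the fingers above 3 N) or (contact force between any of lever_forward_c3, lever_forward_c7 and the fingers above 3 N and contact force between any of lever_forward_c4, lever_forward_c8 and the fingers above 3 N)).
It fails at once if a thing standing around the shifter is lifted, knocked over or shoved away (distance of any of spare_knob, glue_bottle, scissors from where it was at the start of the episode above 0.02 m or angle between glue_bottle's own z axis and vertical above 0.4 rad).
It also fails if it takes over 53 s, if anything falls off the work surface, if the arm or the gripper's body presses on something with over 40 N, if the wrist force passes 120 N, or if a joint passes its speed limit or range.

## Robot

A 6-joint arm with a two-finger parallel gripper is mounted at the origin on the work surface. World frame = base frame: x ahead of the robot, y to its left, z up, the work surface at z = 0. Lengths are in m, angles in rad, forces in N, time in s.
With the tool pointing down it reaches from about 0.25 to 0.775 m from the base axis. Payload 4 kg.
Tool frame: the origin (TCP) lies midway between the tips of the shut fingers; the grasp point (between the pads) lies robot.grip_point_offset behind it (robot.grip_point_offset is the distance from the TCP to the grasp point, in m); z points along the fingers, x is the direction in which the jaws open and shut, and the axes are right-handed (so a half turn about z gives the same grasp; the last joint's range is limited). The gripper opens to 94 mm and grips with 3 to 60 N. Pads are 16 mm wide; open, the fingers measure 119 mm over their backs; the gripper's body (75 mm by 177 mm) begins 78 mm behind the grasp point.
Start: joints at [1.091, 0.087, 1.371, -0, 1.684, -0.103], TCP at [0.202, 0.511, 0.206] pointing down, gripper open.
Joint ranges: [-3.1, 3.1], [-0.76, 2.03], [0.27, 2.55], [-1.08, 4.22], [0.17, 2.65], [-2.57, 2.57]. Speed limits (rad/s): [2.79, 2.79, 3.14, 3.14, 3.14, 3.14].

## Interface

Orientations are given as [roll, pitch, yaw] about the fixed x, y, z axes, in that order (R = Rz(yaw) Ry(pitch) Rx(roll)).
In Python, from bench import robot, optics, finder gives the robot as it stands. The module is installed in compiled form; this text tells all that it offers.
- The arm moves only by the tool arm_command, never from a script. Its argument "plan" is a list of rows, each a list of 5 numbers: the opening, from 0 (shut) to 1 (fully open), then the shift along the world's x, y, z in m, then the turn about the world's z in degrees. A call has 1 to 10 rows; each row is the pose to reach, as a shift and turn from the pose commanded when the call began; what a row does not reach only later rows make up. A row lasts 1/8 s, in which the tool goes at most 62.5 mm and 10.7 degrees, less where a joint would pass 70% of its speed; a pose out of reach is approached as far as the arm can. A call with a gripper value outside its range is refused whole. The fingers move at their own pace and stop on an object; the grip force is fixed at half the most. Time passes only in rows, so rows that repeat a pose let the fingers close. It gives the time, the measured TCP pose, the force and the opening at its end, in the units of the state.
- robot.get_obs(): the state, without advancing time (a new reading comes with each control period).
- optics.snapshot(name): name is "side" or "top" or "wrist"; returns a dict with "image" (384x512x3 uint8, red, green, blue), "fx", "fy", "cx", "cy" (pixels), "dist" ([k1, k2, p1, p2, k3] as OpenCV has them; the pictures are not rectified), "position" and "rotation" of the camera in the world; the wrist camera has in their place "hand_eye" (4x4, takes a point from camera to tool coordinates, whose origin is the TCP and whose axes are the tool frame's). Camera axes: x right, y down, z forward; pixel columns grow to the right and rows downward; lengths in m; the calibration is good to about 2 mm. A picture is of the moment at which its call begins: read the wrist's pose just before it. There is no depth.
- robot.close_job(): hands the job in, once; it reports no verdict.
Trained networks look in the newest picture that a camera, given by its name, has taken for a name from the list of things; names that differ only in an ending like _2 or _b are one class to them, and where a whole thing is asked for, a point or a joint stands for the part that bears it (a point fixed in the world has none). Each returns a list of dicts, best first, with "p" (0 to 1); they miss things now and then, are a little off and sometimes report something else, mostly with a low value. They report only what shows in the picture. A call takes as long as a camera call.
- finder.masks_of(label, camera): "pixels" (384x512 bool, what is visible of it) and "extent" ([left, top, right, bottom] in pixels, round what is visible of it).
The state is a dict: "time": time; "joint_positions": joint angles; "qvel": joint speeds; "joint_torque": joint torques, N m; "tool_pos": TCP position; "ee_rot": TCP orientation; "wrist_force": force on the tool from outside, world axes, zero at the start; "wrist_torque": the same for the moment, N m; "width": finger opening in m.
Only numpy, scipy, OpenCV 4.12 (cv2) and the standard library are available. Lean on these libraries where they do the work, as an engineer would, in place of code of your own. Each camera call takes 0.05 s, during which the arm holds its last target.

## Working session

There is one attempt and no reset: what is moved stays moved. The work goes in short steps, Python scripts to look and compute and a tool call to move; the robot and the scene stay as the last step left them, time stands still between calls to the robot, and variables do not carry over. Pictures are saved under pics/ and viewed, and the job is handed in when it is done.

Besides the shell and the picture viewer there is one more tool, called by a JSON object that holds its "fn" and its "kwargs". arm_command: Moves the arm, as the interface text tells. Its arguments: {"type":"object","properties":{"plan":{"type":"array","items":{"type":"array","items":{"type":"number"}}}},"required":["plan"]}

```bash
mkdir -p pics
cat > h.py <<'E'
import numpy as np,cv2
from bench import robot,optics,finder
def snap(n,f):
    s=optics.snapshot(n); cv2.imwrite('pics/'+f,s['image'][:,:,::-1]); return s
E
python3 - <<'E'
from h import *
o=robot.get_obs(); print({k:np.round(v,3) for k,v in o.items()}, robot.grip_point_offset)
for n in['side','top']:
    s=snap(n,n+'0.png')
    print(n,s['fx'],s['cx'],s['cy'],s['dist'],np.round(s['position'],4),np.round(s['rotation'],4).tolist())
    for l in['knob_center','shifter','spare_knob','glue_bottle','scissors']:
        for d in finder.masks_of(l,n)[:2]: 
            ys,xs=np.nonzero(d['pixels']);print(l,round(d['p'],2),d['extent'],xs.mean().round(1),ys.mean().round(1),len(xs))
E
```

```text
{'time': np.float64(0.0), 'joint_positions': array([ 1.091,  0.088,  1.372,  0.   ,  1.684, -0.103]), 'qvel': array([-0.001,  0.   , -0.   ,  0.001, -0.   ,  0.001]), 'joint_torque': array([-1.0000e-03, -3.4017e+01, -3.0243e+01,  7.2000e-02,  3.3000e-02,
       -0.0000e+00]), 'tool_pos': array([0.202, 0.511, 0.204]), 'ee_rot': array([-3.141e+00,  2.000e-03,  1.194e+00]), 'wrist_force': array([-0.521,  0.441, -0.208]), 'wrist_torque': array([ 0.023, -0.004, -0.029]), 'width': np.float64(0.094)} 0.0188
side 472.75074605717043 256.5859765760615 183.87421073995677 [-0.19220219  0.          0.          0.          0.        ] [-0.0274 -0.5963  0.8262] [-2.2086, 0.0158, -0.7178]
knob_center 0.62 [269.0, 156.2, 290.9, 197.2] 280.8 171.4 497
shifter 0.97 [215.2, 156.3, 372.7, 304.8] 294.8 233.5 11582
spare_knob 0.57 [281.3, 264.5, 302.5, 284.2] 290.6 273.0 316
glue_bottle 0.97 [225.7, 167.4, 244.7, 219.0] 233.6 194.8 790
scissors 0.56 [343.9, 261.2, 404.0, 325.5] 374.3 299.0 1104
top 356.39520437352996 255.61028400750504 192.3774888184327 [-0.00644623  0.          0.          0.          0.        ] [0.3755 0.0492 1.0201] [-2.9509, 0.0139, -1.5418]
knob_center 0.89 [267.4, 164.1, 284.2, 185.5] 274.2 173.3 328
shifter 0.94 [226.9, 114.2, 337.8, 243.3] 277.9 177.4 10130
spare_knob 0.62 [306.2, 212.8, 323.5, 225.7] 316.0 218.1 176
glue_bottle 0.81 [201.1, 174.3, 225.7, 202.5] 211.0 188.6 382
scissors 0.78 [351.4, 143.7, 388.6, 207.8] 365.4 175.4 517
scissors 0.42 [265.2, 164.2, 285.1, 183.9] 274.1 173.3 364
```

Run:
```python
import cv2
a=cv2.imread('pics/side0.png');b=cv2.imread('pics/top0.png')
cv2.imwrite('pics/s1.png',cv2.resize(a[130:350,190:430],None,fx=2.7,fy=2.7,interpolation=2))
cv2.imwrite('pics/t1.png',cv2.resize(b[90:260,180:410],None,fx=3.4,fy=3.4,interpolation=2))
```

```text
(no output)
```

View pics/s1.png

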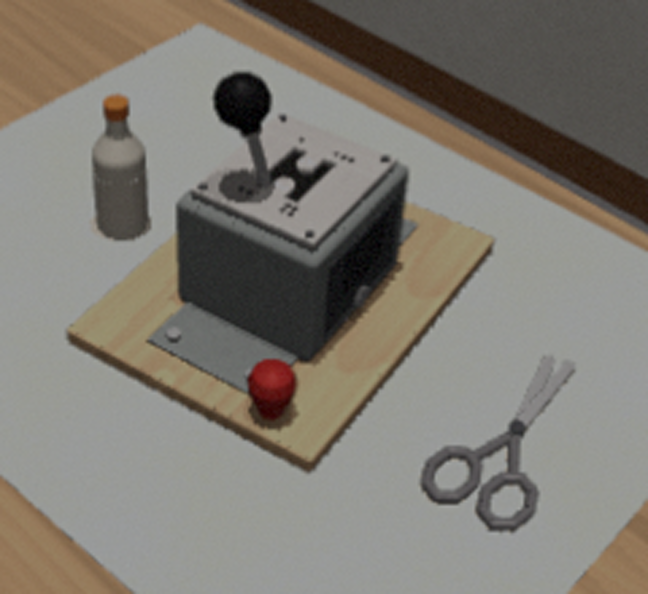

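View pics/t1.png

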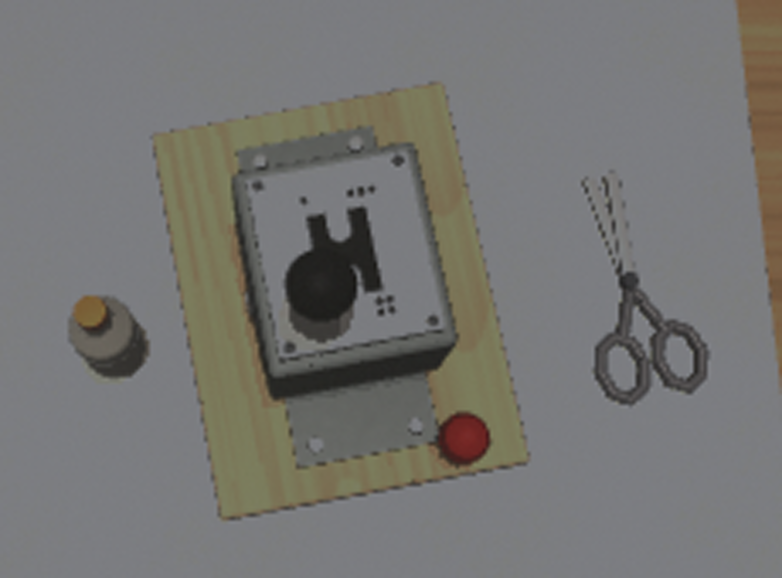

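The side view (2.7x crop) shows the knob at crop (243,102), the red spare knob at (272,388), and the scissors and bottle clear of the tower. The top view shows the board corners at crop (153,135), (443,84), (527,463) and (222,518), and the knob at (321,284).

```bash
cat >> h.py <<'E'
from scipy.spatial.transform import Rotation as Ro
from scipy.optimize import least_squares
def ray(s,uv):
    K=np.array([[s['fx'],0,s['cx']],[0,s['fy'],s['cy']],[0,0,1.]])
    n=cv2.undistortPoints(np.array(uv,float).reshape(-1,1,2),K,np.array(s['dist'])).reshape(-1,2)
    R=Ro.from_euler('xyz',s['rotation']).as_matrix()
    return np.array(s['position']),(R@np.c_[n,np.ones(len(n))].T).T
def atz(s,uv,z):
    p,d=ray(s,uv); return p+d*((z-p[2])/d[:,2])[:,None]
def tri(L):
    A=np.zeros((3,3));b=np.zeros(3)
    for s,uv in L:
        p,d=ray(s,[uv]);d=d[0]/np.linalg.norm(d);M=np.eye(3)-np.outer(d,d);A+=M;b+=M@p
    return np.linalg.solve(A,b)
E
cat > m.py <<'E'
from h import *
t=optics.snapshot('top');s=optics.snapshot('side')
T=np.array([(153,135),(443,84),(527,463),(222,518)])/3.4+[180,90]
P=atz(t,T,.018);print(P.round(4),'centre',P.mean(0).round(4))
S=np.array([(493,241),(312,466),(70,333)])/2.7+[190,130]
print('side corners FR,NR,NL',atz(s,S,[.018]).round(4))
def res(v):
    x,y,a=v;c,q=np.cos(a),np.sin(a)
    L=np.array([(.17,.13),(.17,-.13),(-.17,-.13),(-.17,.13)])
    W=L@np.array([[c,q],[-q,c]])+[x,y]
    return np.r_[(W-P[:,:2]).ravel(), (W[[1,2,3]]-atz(s,S,.018)[:,:2]).ravel()]
r=least_squares(res,[.4,.05,0]);print('pose',r.x.round(4),np.abs(r.fun).max())
x,y,a=r.x
sc=np.array([(258,186),(398,160),(433,320),(289,347)])/3.4+[180,90]
Q=atz(t,sc,.145);print('screws',Q.round(4),Q.mean(0).round(4))
sg=np.array([(283,119),(385,158),(309,234),(203,187)])/2.7+[190,130]
Q=atz(s,sg,.145);print('screws side',Q.round(4),Q.mean(0).round(4))
k=tri([(t,np.array([321,284])/3.4+[180,90]),(s,np.array([243,102])/2.7+[190,130])]);print('knob',k.round(4))
d=k[:2]-[x,y];print('knob local',np.cos(a)*d[0]+np.sin(a)*d[1],-np.sin(a)*d[0]+np.cos(a)*d[1])
E
python3 m.py
```

```text
[[ 0.7555  0.1651  0.018 ]
 [ 0.8088 -0.0876  0.018 ]
 [ 0.4778 -0.1567  0.018 ]
 [ 0.4258  0.0934  0.018 ]] centre [0.617  0.0035 0.018 ]
side corners FR,NR,NL [[ 0.8028 -0.0889  0.018 ]
 [ 0.4749 -0.1628  0.018 ]
 [ 0.4228  0.0877  0.018 ]]
pose [0.6153 0.0018 0.2117] 0.0060240990759321544
screws [[ 0.6687  0.0692  0.145 ]
 [ 0.6918 -0.0362  0.145 ]
 [ 0.5685 -0.0628  0.145 ]
 [ 0.5455  0.0428  0.145 ]] [0.6186 0.0032 0.145 ]
screws side [[ 0.6664  0.0699  0.145 ]
 [ 0.6912 -0.0333  0.145 ]
 [ 0.5673 -0.06    0.145 ]
 [ 0.5445  0.0446  0.145 ]] [0.6174 0.0053 0.145 ]
knob [0.5713 0.0235 0.2321]
knob local -0.03850413562482848 0.030472605076270018
```

{"fn": "arm_command", "kwargs": {"plan": [[0,0,0,0.05,0],[0,0.03,-0.05,0.08,5],[0,0.06,-0.1,0.08,10],[0,0.095,-0.15,0.08,15],[0,0.13,-0.2,0.08,20],[0,0.165,-0.25,0.08,25],[0,0.2,-0.31,0.08,30],[0,0.235,-0.37,0.08,33.7],[0,0.27,-0.43,0.08,33.7],[0,0.3,-0.48,0.08,33.7]]}}

```text
time: 1.95
tool_pos: [0.4946, 0.0439, 0.2859]
ee_rot: [3.14, -0.0, 1.782]
wrist_force: [0.0, 0.1, -0.8]
width: 0.0008
```

{"fn": "arm_command", "kwargs": {"plan": [[0,0.01,-0.01,0,0],[0,0.018,-0.018,-0.01,0],[0,0.018,-0.018,-0.04,0],[0,0.018,-0.018,-0.07,0],[0,0.018,-0.018,-0.07,0],[0,0.018,-0.018,-0.07,0]]}}

```text
time: 2.7
tool_pos: [0.512, 0.0287, 0.2166]
ee_rot: [3.14, 0.0, 1.784]
wrist_force: [-0.7, -0.5, -0.4]
width: 0.0004
```

```bash
cat > k.py <<'E'
from h import *
import sys
n=sys.argv[1]
G=np.array([.6178,.0040]);a=.211
def loc(p):
    d=np.array(p[:2])-G;return (np.cos(a)*d[0]+np.sin(a)*d[1]).round(4),(-np.sin(a)*d[0]+np.cos(a)*d[1]).round(4)
o=robot.get_obs();print('t',o['time'],'tcp',o['tool_pos'].round(4),'loc',loc(o['tool_pos']),'F',o['wrist_force'].round(1))
for c,z in(('side',2.7),('top',3.4)):
    s=snap(c,'x.png')
    im=s['image'][130:350,190:430] if c=='side' else s['image'][90:260,180:410]
    cv2.imwrite(f'pics/{c}{n}.png',cv2.resize(im,None,fx=z,fy=z,interpolation=2)[:,:,::-1])
    for d in finder.masks_of('knob_center',c)[:2]: print(c,d['p'],d['extent'])
a_=cv2.imread(f'pics/side{n}.png')[:420,100:500];b_=cv2.imread(f'pics/top{n}.png')[:420,170:560]
cv2.imwrite(f'pics/c{n}.png',np.hstack([a_,b_]))
E
python3 k.py 2
```

```text
t 2.7 tcp [0.512  0.0287 0.2166] loc (np.float64(-0.0983), np.float64(0.0463)) F [-0.7 -0.5 -0.4]
side 0.98 [269.6, 158.3, 292.2, 201.4]
```

View pics/c2.png

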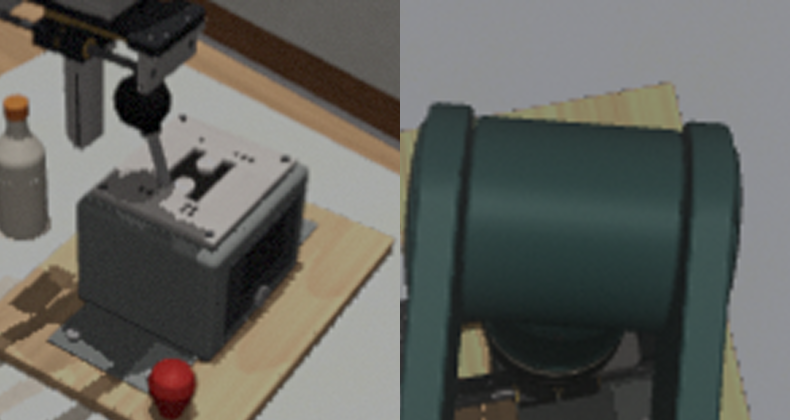

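Side view: the shut fingers hang behind-left of the knob (composite 85,100), and the knob is at (142,102), still in second. The arm blocks the top camera. Next I align laterally with the knob.

{"fn": "arm_command", "kwargs": {"plan": [[0,0.004,-0.008,0,0],[0,0.008,-0.017,0,0],[0,0.008,-0.017,0,0],[0,0.008,-0.017,0,0]]}}

```text
time: 3.4
tool_pos: [0.5199, 0.0105, 0.2154]
ee_rot: [-3.141, -0.0, 1.782]
wrist_force: [0.3, -0.4, 0.7]
width: 0.0008
```

```bash
python3 k.py 3
python3 - <<'E'
from h import *
o=robot.get_obs();s=snap('wrist','w3.png');print(np.round(s['hand_eye'],3))
E
```

```text
t 3.4 tcp [0.5199 0.0105 0.2154] loc (np.float64(-0.0944), np.float64(0.0269)) F [ 0.3 -0.4  0.7]
side 0.83 [273.6, 158.6, 290.8, 196.0]
top 0.69 [352.2, 139.9, 387.4, 207.8]
[[ 1.    -0.001  0.     0.   ]
 [ 0.001  0.959  0.284 -0.083]
 [-0.    -0.284  0.959 -0.18 ]
 [ 0.     0.     0.     1.   ]]
```

View pics/w3.png

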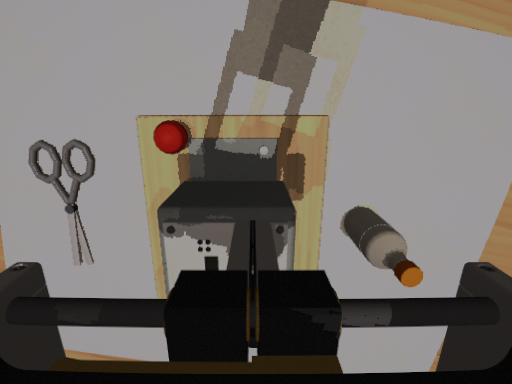

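View pics/side3.png

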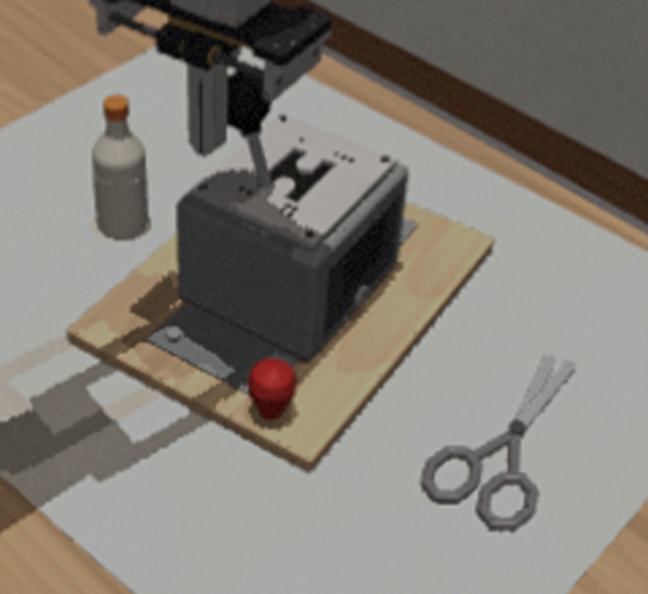

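{"fn": "arm_command", "kwargs": {"plan": [[0,0.006,0.0013,0,0],[0,0.012,0.0026,0,0],[0,0.018,0.004,0,0],[0,0.023,0.005,0,0],[0,0.028,0.006,0,0],[0,0.033,0.007,0,0],[0,0.038,0.008,0,0],[0,0.043,0.0092,0,0],[0,0.043,0.0092,0,0]]}}

```text
time: 4.78
tool_pos: [0.5624, 0.0199, 0.2158]
ee_rot: [-3.14, -0.0, 1.782]
wrist_force: [-4.2, -0.6, 3.2]
width: 0.0004
```

```bash
python3 k.py 4
```

```text
t 4.775 tcp [0.5624 0.0199 0.2158] loc (np.float64(-0.0508), np.float64(0.0271)) F [-4.2 -0.6  3.2]
side 0.64 [282.4, 150.6, 298.3, 194.6]
```

View pics/side4.png

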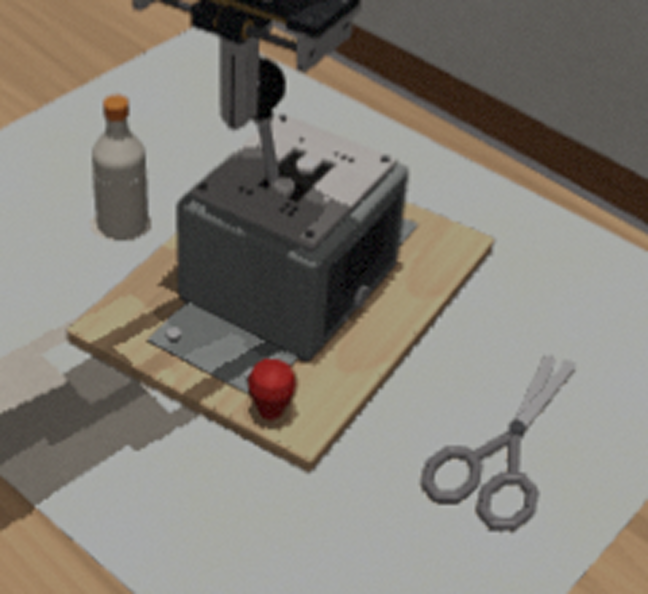

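Fingers are behind the knob, which has moved forward to crop (268,88). The force is about 4 N, so contact is good.

{"fn": "arm_command", "kwargs": {"plan": [[0,0.004,0.0009,0,0],[0,0.008,0.0017,0,0],[0,0.012,0.0026,0,0],[0,0.0165,0.0035,0,0],[0,0.0165,0.0035,0,0]]}}

```text
time: 5.6
tool_pos: [0.5798, 0.0236, 0.2152]
ee_rot: [-3.142, -0.0, 1.782]
wrist_force: [-3.2, -0.3, 3.8]
width: 0.0009
```

{"fn": "arm_command", "kwargs": {"plan": [[0,-0.02,-0.004,0,0],[0,-0.05,-0.01,0,0],[0,-0.08,-0.015,0.02,0],[0,-0.12,-0.02,0.08,0],[0,-0.17,-0.02,0.1,0],[0,-0.22,0.02,0.1,0],[0,-0.25,0.06,0.1,0],[0,-0.25,0.1,0.1,0],[0,-0.25,0.1,0.1,0]]}}

```text
time: 6.72
tool_pos: [0.3297, 0.1255, 0.3154]
ee_rot: [3.139, -0.001, 1.788]
wrist_force: [0.6, 0.6, 0.5]
width: 0.0005
```

```bash
python3 k.py 5
```

```text
t 6.725 tcp [0.3297 0.1255 0.3154] loc (np.float64(-0.2563), np.float64(0.1792)) F [0.6 0.6 0.5]
side 0.92 [276.2, 148.4, 299.6, 193.0]
top 0.86 [260.7, 146.8, 279.9, 168.9]
```

View pics/side5.png

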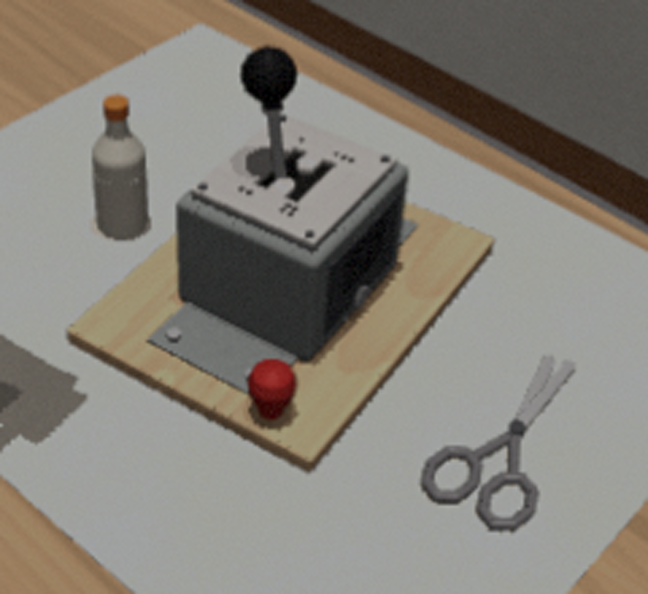

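View pics/top5.png

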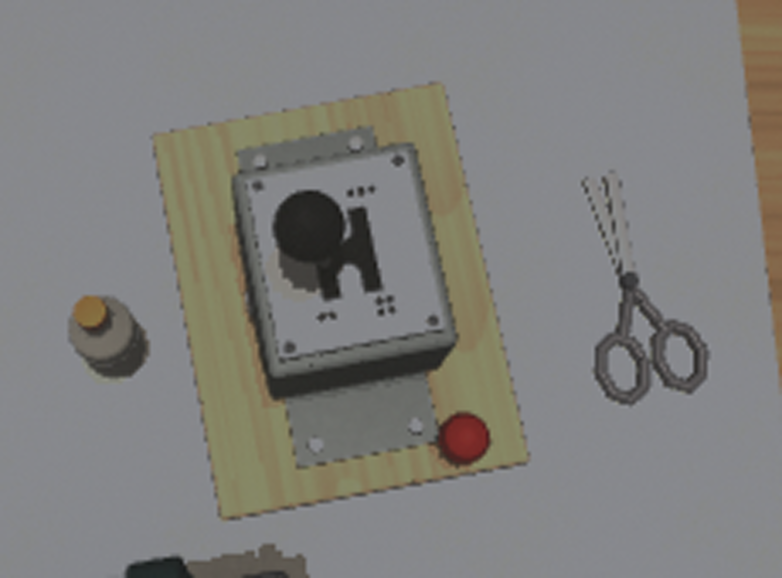

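Knob now at side crop (269,75), top crop (309,226). I triangulate it.

```bash
cat > kt.py <<'E'
from h import *
import sys
v=[float(x) for x in sys.argv[1:]]
t=optics.snapshot('top');s=optics.snapshot('side')
G=np.array([.6178,.0040]);a=.211
k=tri([(t,np.array(v[2:])/3.4+[180,90]),(s,np.array(v[:2])/2.7+[190,130])])
d=k[:2]-G;print('knob',k.round(4),'loc',(np.cos(a)*d[0]+np.sin(a)*d[1]).round(4),(-np.sin(a)*d[0]+np.cos(a)*d[1]).round(4))
print('top z.238',atz(t,[np.array(v[2:])/3.4+[180,90]],.238).round(4),'side',atz(s,[np.array(v[:2])/2.7+[190,130]],.238).round(4))
E
python3 kt.py 269 75 309 226
```

```text
knob [0.6098 0.0326 0.2372] loc -0.0019 0.0296
top z.238 [[0.6103 0.0321 0.238 ]] side [[0.6079 0.0319 0.238 ]]
```

{"fn": "arm_command", "kwargs": {"plan": [[0,0.05,0,0,0],[0,0.1,0,0,0],[0,0.15,0,0,0],[0,0.2,-0.01,0,0],[0,0.24,-0.03,0,0],[0,0.269,-0.038,0,0],[0,0.269,-0.038,0,0],[0,0.269,-0.038,-0.05,0],[0,0.269,-0.038,-0.1,0],[0,0.269,-0.038,-0.1,0]]}}

```text
time: 8.28
tool_pos: [0.5941, 0.0852, 0.2097]
ee_rot: [-3.129, -0.002, 1.782]
wrist_force: [0.0, 0.4, -0.5]
width: 0.0003
```

```bash
python3 k.py 6
```

```text
t 8.275 tcp [0.5941 0.0852 0.2097] loc (np.float64(-0.0062), np.float64(0.0844)) F [ 0.   0.4 -0.5]
side 0.88 [278.3, 149.2, 300.6, 194.2]
top 0.6 [262.9, 159.0, 271.6, 169.7]
```

View pics/side6.png

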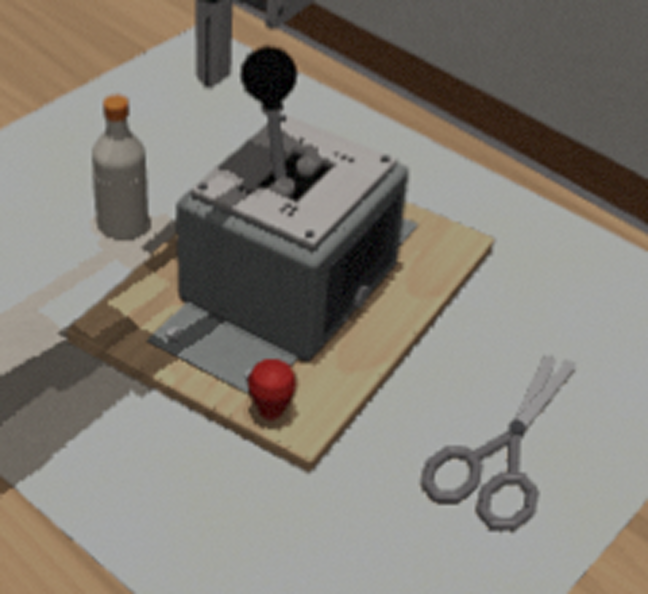

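The fingers are left of the knob at crop (212,40), clear of it. I push right.

{"fn": "arm_command", "kwargs": {"plan": [[0,0.005,0.001,0.004,0],[0,0.007,-0.008,0.005,0],[0,0.0085,-0.015,0.005,0],[0,0.01,-0.022,0.005,0],[0,0.0115,-0.029,0.005,0],[0,0.013,-0.036,0.005,0],[0,0.0144,-0.043,0.005,0],[0,0.0144,-0.043,0.005,0]]}}

```text
time: 9.48
tool_pos: [0.6128, 0.0409, 0.2199]
ee_rot: [-3.141, 0.002, 1.781]
wrist_force: [0.2, 0.1, -0.3]
width: 0.0004
```

```bash
python3 k.py 7
```

```text
t 9.475 tcp [0.6128 0.0409 0.2199] loc (np.float64(0.0028), np.float64(0.0372)) F [ 0.2  0.1 -0.3]
side 0.71 [289.1, 150.1, 312.1, 196.0]
top 0.69 [278.3, 151.5, 294.4, 167.6]
```

View pics/side7.png

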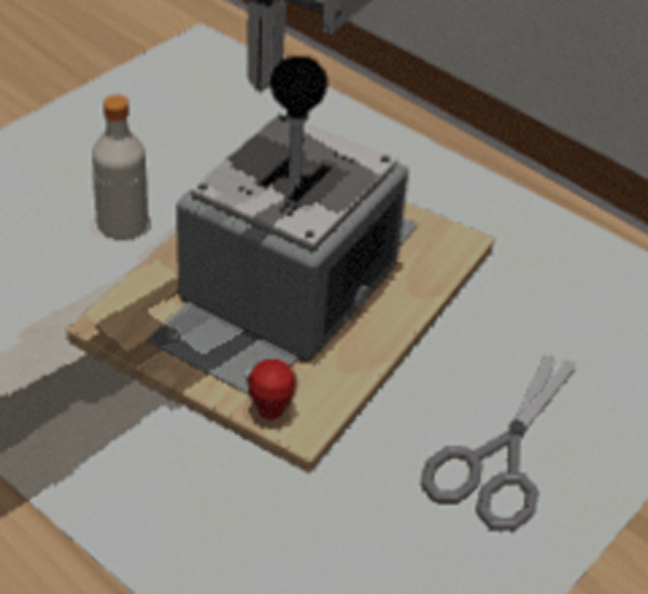

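The lever is upright mid-gate, with the knob at crop (299,87). I continue right.

{"fn": "arm_command", "kwargs": {"plan": [[0,0,-0.006,0,0],[0,0.001,-0.012,0,0],[0,0.002,-0.018,0,0],[0,0.003,-0.024,0,0],[0,0.0045,-0.0305,0,0],[0,0.0045,-0.0305,0,0]]}}

```text
time: 10.42
tool_pos: [0.6172, 0.0108, 0.2203]
ee_rot: [-3.141, 0.001, 1.781]
wrist_force: [-0.1, 1.3, -0.3]
width: 0.0003
```

```bash
python3 k.py 8
```

```text
t 10.425 tcp [0.6172 0.0108 0.2203] loc (np.float64(0.0008), np.float64(0.0067)) F [-0.1  1.3 -0.3]
side 0.74 [302.6, 156.7, 325.7, 196.1]
top 0.66 [287.6, 150.3, 306.4, 167.4]
```

View pics/side8.png

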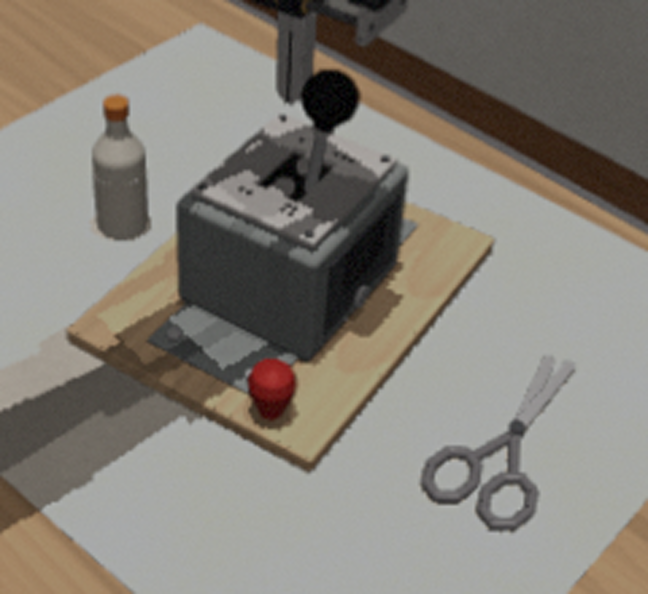

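{"fn": "arm_command", "kwargs": {"plan": [[0,0.0004,-0.0015,0,0],[0,0.0004,-0.0015,0,0],[0,-0.0063,0.03,0,0],[0,-0.0063,0.03,0.05,0],[0,-0.0063,0.03,0.1,0],[0,-0.03,0.01,0.1,0],[0,-0.05,-0.03,0.1,0],[0,-0.0537,-0.049,0.1,0],[0,-0.0537,-0.049,0.1,0]]}}

```text
time: 11.75
tool_pos: [0.5636, -0.0381, 0.3204]
ee_rot: [3.141, -0.0, 1.78]
wrist_force: [-0.8, 0.5, -0.3]
width: 0.0002
```

```bash
python3 k.py 9
```

```text
t 11.75 tcp [ 0.5636 -0.0381  0.3204] loc (np.float64(-0.0618), np.float64(-0.0298)) F [-0.8  0.5 -0.3]
side 0.69 [300.1, 154.8, 323.1, 197.8]
side 0.35 [214.4, 154.2, 372.1, 303.3]
top 0.63 [297.2, 151.2, 300.0, 159.0]
```

View pics/c9.png

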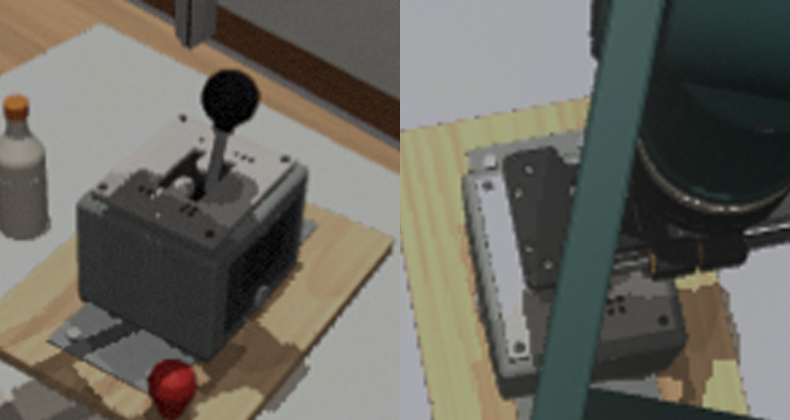

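Knob at side crop (330,99), with the lever leaning right in neutral.

Run:
```python
from h import *
s=optics.snapshot('side');G=np.array([.6178,.0040]);a=.211
k=atz(s,[np.array([330,99.])/2.7+[190,130]],.238)[0];d=k[:2]-G;print(k,np.cos(a)*d[0]+np.sin(a)*d[1],-np.sin(a)*d[0]+np.cos(a)*d[1])
```

```text
[ 0.61986598 -0.02687775  0.238     ] -0.0044468051412980495 -0.03062563931844339
```

{"fn": "arm_command", "kwargs": {"plan": [[0,0,0,-0.05,0],[0,0,0,-0.1,0],[0,0,0,-0.105,0],[0,0,0,-0.105,0],[0,0,0,-0.105,0]]}}

```text
time: 12.62
tool_pos: [0.5652, -0.0371, 0.219]
ee_rot: [3.136, 0.002, 1.782]
wrist_force: [0.4, 0.2, -0.2]
width: 0.0008
```

{"fn": "arm_command", "kwargs": {"plan": [[0,0.008,0.001,-0.002,0],[0,0.016,0.0025,-0.004,0],[0,0.023,0.004,-0.004,0],[0,0.03,0.0055,-0.004,0],[0,0.037,0.007,-0.004,0],[0,0.044,0.0085,-0.004,0],[0,0.051,0.01,-0.004,0],[0,0.058,0.0115,-0.004,0],[0,0.062,0.0125,-0.004,0],[0,0.062,0.0125,-0.004,0]]}}

```text
time: 13.88
tool_pos: [0.6259, -0.0245, 0.2111]
ee_rot: [-3.141, -0.0, 1.782]
wrist_force: [-2.5, -1.2, 2.5]
width: 0.0006
```

```bash
python3 k.py 10
```

```text
t 13.875 tcp [ 0.6259 -0.0245  0.2111] loc (np.float64(0.0019), np.float64(-0.0296)) F [-2.5 -1.2  2.5]
side 0.69 [305.5, 152.3, 331.1, 194.0]
```

View pics/side10.png

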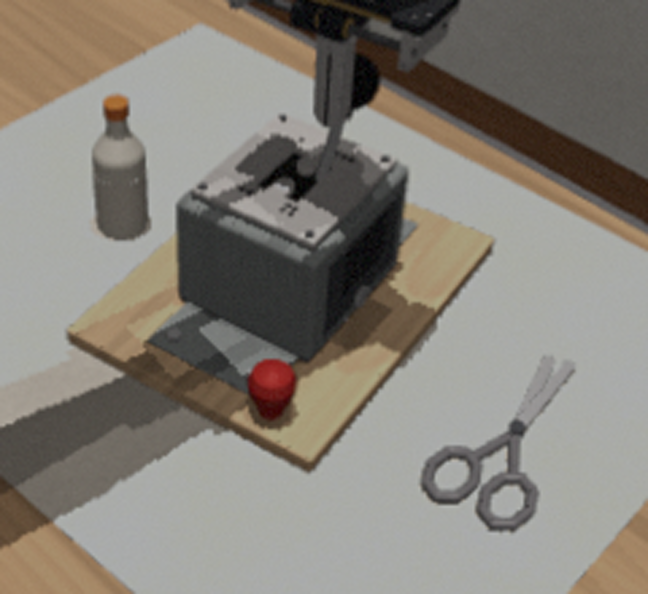

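The knob, at crop (360,80), is moving forward in third's slot. I continue to the end.

{"fn": "arm_command", "kwargs": {"plan": [[0,0.004,0.0009,0,0],[0,0.008,0.0017,0,0],[0,0.012,0.0026,0,0],[0,0.014,0.003,0,0],[0,0.014,0.003,0,0]]}}

```text
time: 14.7
tool_pos: [0.6394, -0.0213, 0.2107]
ee_rot: [-3.14, -0.001, 1.782]
wrist_force: [-3.9, -0.6, -3.1]
width: 0.0007
```

{"fn": "arm_command", "kwargs": {"plan": [[0,0.001,0.0002,0,0],[0,0.002,0.0004,0,0],[0,0.002,0.0004,0,0],[0,0.002,0.0004,0,0]]}}

```text
time: 15.2
tool_pos: [0.6415, -0.0209, 0.2116]
ee_rot: [3.142, -0.0, 1.782]
wrist_force: [-3.3, 0.3, -2.9]
width: 0.0005
```

{"fn": "arm_command", "kwargs": {"plan": [[0,0.001,0.0002,0,0],[0,0.002,0.0004,0,0],[0,0.002,0.0004,0,0]]}}

```text
time: 15.58
tool_pos: [0.6433, -0.0206, 0.2114]
ee_rot: [-3.141, -0.0, 1.782]
wrist_force: [-5.3, 0.1, -2.7]
width: 0.0006
```

{"fn": "arm_command", "kwargs": {"plan": [[0,0.001,0.0002,0,0],[0,0.002,0.0004,0,0],[0,0.002,0.0004,0,0]]}}

```text
time: 15.95
tool_pos: [0.6446, -0.0203, 0.2112]
ee_rot: [-3.139, -0.001, 1.782]
wrist_force: [-6.8, 0.2, -2.6]
width: 0.0006
```

{"fn": "arm_command", "kwargs": {"plan": [[0,0.001,0.0002,0,0],[0,0.002,0.0004,0,0],[0,0.002,0.0004,0,0]]}}

```text
time: 16.32
tool_pos: [0.646, -0.02, 0.2111]
ee_rot: [-3.137, -0.001, 1.782]
wrist_force: [-8.0, 0.3, -2.8]
width: 0.0004
```

```bash
python3 k.py 11
```

```text
t 16.325 tcp [ 0.646  -0.02    0.2111] loc (np.float64(0.0225), np.float64(-0.0293)) F [-8.   0.3 -2.8]
side 0.58 [309.7, 151.0, 333.0, 190.8]
top 0.49 [283.1, 126.3, 289.2, 158.3]
```

View pics/side11.png

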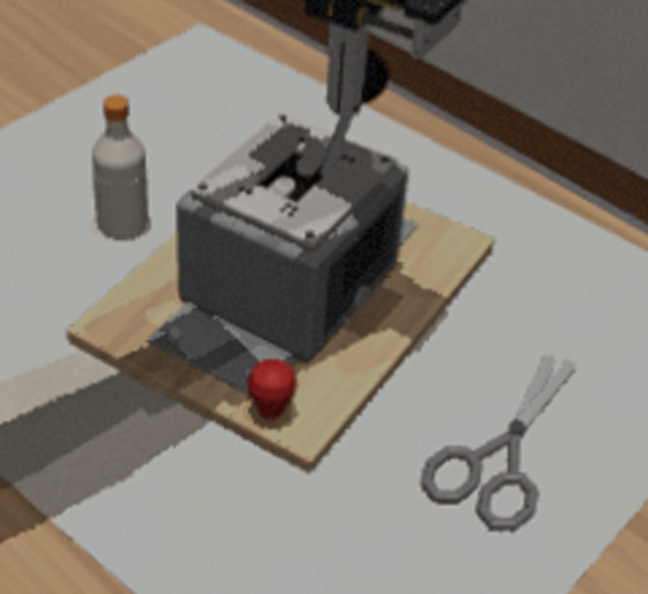

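The force is rising (8 N) and the tool is lagging behind its target, so the lever is near or at the stop. I give it one more short press, then back off and look.

{"fn": "arm_command", "kwargs": {"plan": [[0,0.001,0.0002,0,0],[0,0.002,0.0004,0,0],[0,0.003,0.0006,0,0],[0,0.003,0.0006,0,0],[0,0.003,0.0006,0,0]]}}

```text
time: 17.15
tool_pos: [0.6479, -0.0195, 0.2108]
ee_rot: [-3.135, -0.001, 1.782]
wrist_force: [-10.2, -0.5, -2.4]
width: 0.0004
```

{"fn": "arm_command", "kwargs": {"plan": [[0,-0.02,-0.004,0,0],[0,-0.05,-0.01,0,0],[0,-0.08,-0.015,0.03,0],[0,-0.12,-0.02,0.08,0],[0,-0.17,-0.02,0.1,0],[0,-0.22,0.02,0.1,0],[0,-0.26,0.06,0.1,0],[0,-0.3,0.1,0.1,0],[0,-0.3,0.13,0.1,0],[0,-0.3,0.13,0.1,0]]}}

```text
time: 18.4
tool_pos: [0.3516, 0.1122, 0.3135]
ee_rot: [3.134, 0.0, 1.786]
wrist_force: [0.0, -0.6, -0.5]
width: 0.0003
```

```bash
python3 k.py 12
```

```text
t 18.4 tcp [0.3516 0.1122 0.3135] loc (np.float64(-0.2377), np.float64(0.1616)) F [ 0.  -0.6 -0.5]
side 0.95 [307.1, 147.2, 332.9, 191.8]
top 0.92 [282.4, 123.5, 301.1, 156.0]
```

View pics/side12.png

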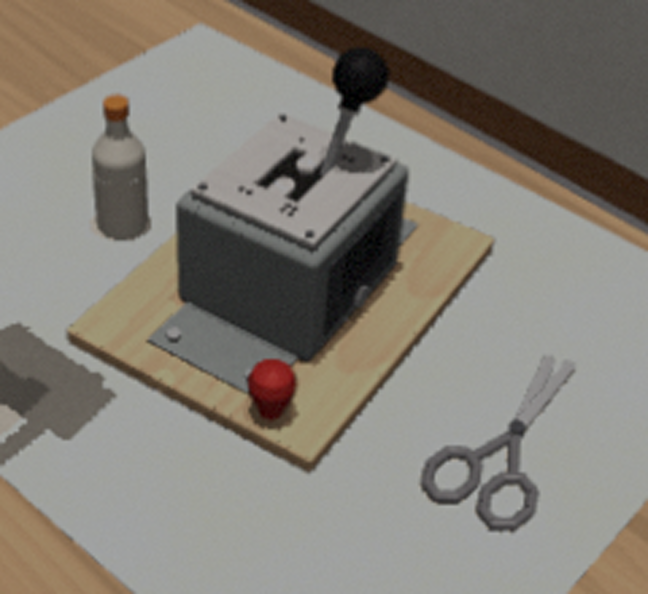

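View pics/top12.png

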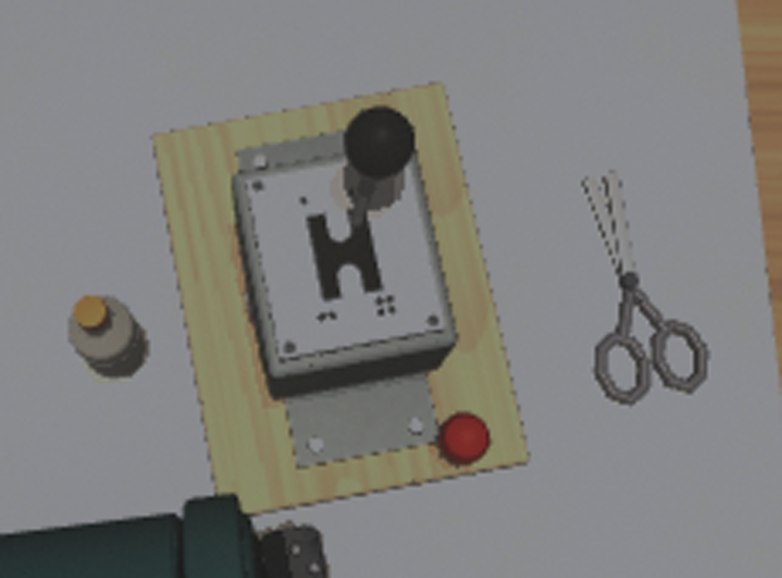

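```bash
python3 kt.py 360 75 379 142
```

```text
knob [ 0.672  -0.0141  0.2324] loc 0.0492 -0.0291
top z.238 [[ 0.6707 -0.0142  0.238 ]] side [[ 0.6644 -0.0194  0.238 ]]
```

The triangulated knob is 49 mm forward and 29 mm right of centre, which is fully home. The bottle, red knob and scissors are at the same pixels as at the start. I let the arm settle, then hand in.

{"fn": "arm_command", "kwargs": {"plan": [[0,0,0,0.02,0],[0,0,0,0.02,0],[0,0,0,0.02,0],[0,0,0,0.02,0]]}}

```text
time: 19.2
tool_pos: [0.3504, 0.1105, 0.3307]
ee_rot: [-3.14, -0.0, 1.782]
wrist_force: [0.7, 0.5, -0.8]
width: 0.0005
```

```bash
python3 -c "
from bench import robot
print(robot.get_obs()['time'],robot.close_job())"
```

```text
the job is handed in; nothing more can be done
19.2 None
```

I shifted the lever from second to third with the shut fingers and handed the job in at 19.2 s. I pushed it forward to neutral, across to the right, then forward to the stop, never gripping it.

**Lever:** the last triangulation put the knob 49 mm forward and 29 mm right of the gate centre, against a nominal 50 and 30 mm. The push force had climbed to about 10 N at the end of the slot.

**Surroundings:** the bottle, spare knob and scissors showed at the same pixels as at the start. The hand is clear, and the wrist force is about zero.

**Disagreement:** a last single-camera check at an assumed 238 mm knob height put the knob about 8 mm apart between the side and top views. I put this down to the assumed height, since the triangulated height was 232 mm, close to the 234 mm expected in third.

No check failed. I did not read the joint angles directly.

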